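# Press a proud tube stopper home and tug-test it

## Task

One of the three alike stoppers in the white tube block stands proud of its tube: press it fully home with a firm, steady push of less than 24 N. Then grip its head and, once its free play is taken up, tug it straight up with 8 N, give or take 1.5 N and never as much as 12 N, keeping that pull up for a good second to prove that it is retained. Let go with the stopper still fully home, and leave the other stoppers and the things on the trolley as they were.

Things in the scene. Friction and masses are not known exactly. Their poses are not given: they have to be found in the camera images.
- block: white foam tube block fixed to the trolley, 90 (x) by 280 (y) by 60 mm high; origin under its centre, z up, y along its rows of holes. The three stoppered tubes stand in its middle row (x = 0), at y = -80, 0, +80 mm in its frame, in any order. Two open tubes are sunk in the row behind, rims 67 mm above the trolley.
- head_p_mid (a point): centre of the head of the proud stopper: an upright ribbed cylinder 20 mm across, 22 mm high (point half-way up, on its axis). Below it: a soft neck (9 mm across, 8 mm long), a collar, the 16 mm glass tube. Fully home and unloaded this point is 110 mm above the trolley; at the start 6 to 10 mm higher. Nothing else is within 60 mm at that height. The head has some free play upward (see neck_p).
- plug_p (a joint): how far the proud stopper's plug stands above fully home, in m: 0 is fully home with its collar on the tube's rim, 0.006 to 0.010 at the start. Friction holds the plug in the tube: it takes a steady push or pull of about 13 N on the head to slide it, either way, and it stays where it is left.
- neck_p (a joint): stretch of that stopper's springy neck, in m: 0 unloaded, about 0.33 mm per N, plus for a pull, minus for a press (0.0027 at a pull of 8 N, -0.0043 at the 13 N that slides the plug, -0.008 at 24 N). The head rests on the neck, so a press acts at once, but it can be lifted 1 to 9 mm, different each time, at hardly any force before a pull reaches the neck.
- head_q_mid (a point): centre of the head of one of the two other stoppers, the same kind and size, already fully home (110 mm above the trolley); to be left alone
- plug_q (a joint): how far that stopper stands above fully home, in m: 0 at the start
- neck_q (a joint): stretch of that stopper's neck, in m: 0 at the start
- head_r_mid (a point): centre of the head of one of the two other stoppers, the same kind and size, already fully home (110 mm above the trolley); to be left alone
- plug_r (a joint): how far that stopper stands above fully home, in m: 0 at the start
- neck_r (a joint): stretch of that stopper's neck, in m: 0 at the start
- cup: white specimen pot with a red lid, 52 mm across, 62 mm high, on the robot's side of the block; loose, a bystander; origin under its centre
- timer: flat white timer, 45 x 70 x 22 mm, behind the block; loose, a bystander; origin under its centre
- kit_box: test kit carton lying flat, 120 x 190 x 30 mm; loose, a bystander; origin under its centre
- rinse_bottle: blue rinse bottle, 72 mm across, 190 mm high; loose, a bystander; origin under its centre
- marker: black marker pen lying down, 132 mm long, 12 mm thick; loose, a bystander

How it is judged:
On the way, in this order (a step that is already met when the one before it is completed fails the run):
1. the proud stopper is pressed fully home (within 1.5 mm) (value of joint plug_p below 0.0015 m), for 0.2 s.
2. the stopper, still home, is pulled straight up with 6 to 10 N for 0.8 s on end (value of joint neck_p between 0.002 and 0.00333 m and value of joint plug_p below 0.0015 m), for 0.8 s.
At the end, for the whole second after the job is handed in: All three stoppers are fully home (within 1.5 mm), the tested stopper's neck is unloaded (within 0.5 mm) and at rest, and the pot, timer, carton, bottle and marker are within 20 mm of where they started (value of joint each of plug_p, plug_q, plug_r below 0.0015 m and value of joint neck_p between -0.0005 and 0.0005 m and velocity of joint plug_p below 0.002 m/s and distance of each of cup, timer, kit_box, rinse_bottle, marker from where it was at the start of the episode below 0.02 m); the robot touches nothing.
It fails at once if the stopper is pulled with 12 N or more (value of joint neck_p above 0.004 m).
It fails at once if the stopper is pressed with 24 N or more (value of joint neck_p below -0.008 m).
It fails at once if another stopper is pulled or pressed (beyond about 4 N) or drawn out (value of joint any of neck_q, neck_r, plug_q, plug_r above 0.0015 m or value of joint any of neck_q, neck_r below -0.0015 m).
It fails at once if a bystander is shoved aside or knocked over (distance of any of cup, timer, kit_box, rinse_bottle, marker from where it was at the start of the episode above 0.03 m).
It also fails if it takes over 48 s, if anything falls off the work surface, if the arm or the gripper's body presses on something with over 40 N, if the wrist force passes 120 N, or if a joint passes its speed limit or range.

## Robot

A 6-joint arm with a two-finger parallel gripper is mounted at the origin on the work surface. World frame = base frame: x ahead of the robot, y to its left, z up, the work surface at z = 0. Lengths are in m, angles in rad, forces in N, time in s.
With the tool pointing down it reaches from about 0.275 to 0.725 m from the base axis. Payload 5.6 kg.
Tool frame: the origin (TCP) lies midway between the tips of the shut fingers; the grasp point (between the pads) lies 19 mm behind it (robot.tcp_to_grasp is the distance from the TCP to the grasp point, in m); z points along the fingers, y is the line along which they close (so a half turn about z gives the same grasp; the last joint's range is limited). The gripper opens to 85 mm and grips with 20 to 120 N. Pads are 22 mm wide; open, the fingers measure 114 mm over their backs; the gripper's body (76 mm by 85 mm) begins 54 mm behind the grasp point. The pads swing forward as they close: fully open they stand 13 mm farther back than shut.
Start: joints at [1.563, 0.255, 0.108, 0, -1.424, -0.285], TCP at [0.159, 0.527, 0.231] pointing down, gripper open.
Joint ranges: [-2.95, 2.95], [-1.21, 1.97], [-1.09, 1.5], [-2.87, 1.71], [-2.94, -0.07], [-3.05, 3.05]. Speed limits (rad/s): [2.57, 2.57, 3.14, 3.14, 3.14, 3.14].

## Interface

Orientations are given as a unit quaternion [w, x, y, z].
In Python, from rig import sense, viewer, robot gives the robot as it stands.
- The arm moves only by the tool move_arm, never from a script. Its arguments are lists of equal length, an entry for each row: "delta_pos": the shift along the world's x, y, z in m, a list of three; "roll": the turn about the world's z in rad. In form: {"delta_pos": [[dx, dy, dz], ...], "roll": [roll, ...]}. A call has 1 to 5 rows; each row shifts and turns the commanded pose from where the row before left it; what a row does not reach is not made up. A row lasts 1/12 s, in which the tool goes at most 41.7 mm and 7.16 degrees, less where a joint would pass 70% of its speed; a pose out of reach is approached as far as the arm can. A call is refused whole if a number of a shift passes 0.0417 or a number of a turn 0.125, either way. A call with a gripper value outside its range is refused whole. "grip" is the finger opening in m, from 0 to 0.0854, set as the call begins (left out, the last holds). The fingers move at their own pace and stop on an object; "newtons" is the grip in N (left out, the last holds). Time passes only in rows, so rows that do not move let the fingers close. It gives the time, the measured TCP pose, the force, the opening and the grip force at its end, in the units of the state.
- sense(): the state, without advancing time (a new reading comes with each control period).
- viewer.get_image(name): name is "side" or "top"; returns a dict with "frame" (480x640x3 uint8, blue, green, red), "depth" (480x640 float32, m along the optical axis (not along the pixel's ray), 0 where there is no reading), "fx", "fy", "cx", "cy" (pixels), "k1" (the pictures are not rectified: a ray, as slopes to the right and down, at radius r is drawn at 1 + k1 r^2 times it, then the intrinsics apply), "eye" and "rotation" of the camera in the world. Camera axes: x right, y down, z forward; pixel columns grow to the right and rows downward; lengths in m; the calibration is good to about 2 mm. A picture is of the moment at which its call begins.
- robot.close_job(): hands the job in; it is judged then, once.
The state is a dict: "time": time; "joint_positions": joint angles; "qvel": joint speeds; "joint_torque": joint torques, N m; "position": TCP position; "tcp_rot": TCP orientation; "ft_force": force on the tool from outside, world axes, zero at the start; "moment": the same for the moment, N m; "opening": finger opening in m; "gripper_force": force on a finger pad.
Only numpy, scipy, OpenCV 4.12 (cv2) and the standard library are available. Lean on these libraries where they do the work, as an engineer would, in place of code of your own. Each camera call takes 0.05 s, during which the arm holds its last target. There are 200 camera calls.

## Working session

There is one attempt and no reset: what is moved stays moved. The work goes in short steps, Python scripts to look and compute and a tool call to move; the robot and the scene stay as the last step left them, time stands still between calls to the robot, and variables do not carry over. Pictures are saved under pics/ and viewed, at most 10 in all, crops included, and the job is handed in when it is done.

Besides the shell and the picture viewer there is one more tool, called as name(argument=value, ...), one argument or row to a line, values as JSON. move_arm: Moves the arm, as the interface text tells. Its arguments: {"type":"object","properties":{"delta_pos":{"type":"array","items":{"type":"array","items":{"type":"number"}}},"roll":{"type":"array","items":{"type":"number"}},"grip":{"type":"number"},"newtons":{"type":"number"}},"required":["delta_pos","roll"]}

```bash
mkdir -p pics
python3 - <<'E'
from rig import sense, viewer, robot
import cv2,numpy as np
for n in("top","side"):
    d=viewer.get_image(n); cv2.imwrite(f"pics/{n}0.png",d["frame"]); np.savez(f"{n}0.npz",**d)
    print(n,{k:d[k] for k in d if k not in("frame","depth")})
print(sense())
E
```

```text
top {'fx': 508.6018682044897, 'fy': 508.6018682044897, 'cx': 321.0393057459344, 'cy': 235.12795425510294, 'k1': 0.008044313622299362, 'eye': array([0.27878905, 0.00970753, 1.31457501]), 'rotation': array([ 0.08419232, -0.69329098,  0.71071003, -0.08456082])}
side {'fx': 533.8606410936768, 'fy': 533.8606410936768, 'cx': 321.09946402342104, 'cy': 241.42313661720775, 'k1': -0.09608419999161999, 'eye': array([ 0.21255244, -0.83500629,  0.66851798]), 'rotation': array([-0.47504727,  0.8614318 , -0.15050105,  0.09805498])}
{'time': 0.1, 'joint_positions': array([ 1.56261822e+00,  2.55690898e-01,  1.07139098e-01, -4.02240487e-04,
       -1.42393379e+00, -2.84599569e-01]), 'qvel': array([-0.00122627, -0.00156497,  0.00229336,  0.00261698,  0.00020308,
        0.00013479]), 'joint_torque': array([-3.94878443e-03, -3.87605345e+01,  2.38473576e+01,  5.37793055e+00,
       -3.78010649e-03,  5.89685740e-07]), 'position': array([0.1585643 , 0.52617803, 0.23048972]), 'tcp_rot': array([ 8.63985702e-04,  9.89299585e-01, -1.45895779e-01, -8.06672149e-05]), 'ft_force': array([ 0.33084099, -0.56696946, -0.26612969]), 'moment': array([0.03092836, 0.00733344, 0.02440918]), 'gripper_force': 0.0, 'opening': 0.0853465824792447}
```

View pics/top0.png

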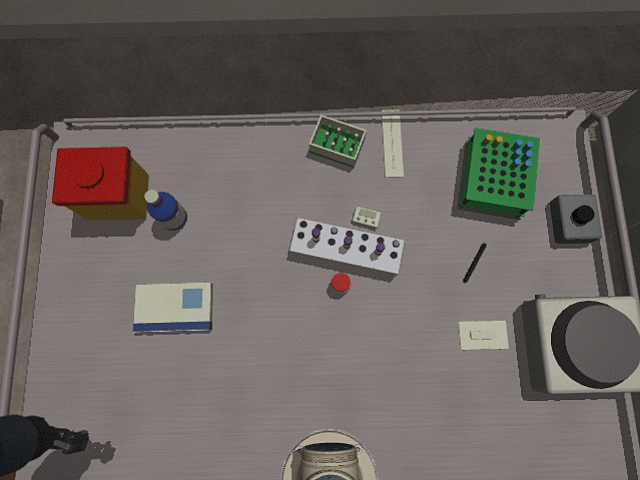

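View pics/side0.png

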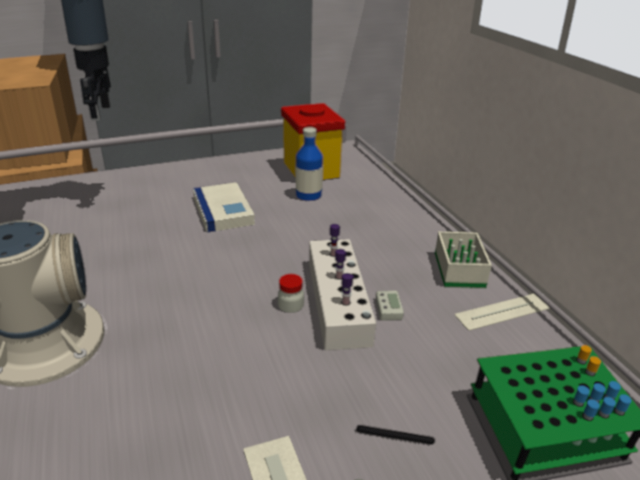

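The top view shows three purple stoppers at about (316,231), (348,240) and (380,247). The side view shows them at (335,231), (340,257) and (347,283). The pot is in front of the block and the timer behind it. Next I'll measure the heads.

```bash
cat > h.py <<'E'
import numpy as np,cv2
from scipy.spatial.transform import Rotation as R
def rot(d): return R.from_quat(np.roll(d["rotation"],-1)).as_matrix()
def dirs(d,uv):
    uv=np.atleast_2d(uv).astype(float); y=np.c_[(uv[:,0]-d["cx"])/d["fx"],(uv[:,1]-d["cy"])/d["fy"]]; x=y.copy()
    for _ in range(10): x=y/(1+d["k1"]*(x**2).sum(1,keepdims=True))
    return np.c_[x,np.ones(len(x))]
def world(d,uv,z=None):
    r=dirs(d,uv)@rot(d).T
    if z is None:
        uv=np.atleast_2d(uv).astype(int); s=d["depth"][uv[:,1],uv[:,0]][:,None]
    else: s=((z-d["eye"][2])/r[:,2])[:,None]
    return d["eye"]+s*r
def purple(d):
    f=d["frame"].astype(int); h=cv2.cvtColor(d["frame"],cv2.COLOR_BGR2HSV)
    m=((h[...,0]>122)&(h[...,0]<160)&(h[...,1]>90)).astype(np.uint8)
    n,l,s,c=cv2.connectedComponentsWithStats(m)
    return [(s[i],c[i],np.argwhere(l==i)[:,::-1]) for i in range(1,n) if s[i][4]>15]
E
python3 - <<'E'
from h import *
for n in("top","side"):
    d=np.load(n+"0.npz")
    for s,c,p in purple(d):
        w=world(d,p); ok=d["depth"][p[:,1],p[:,0]]>0
        w=w[ok]; print(n,s,c.round(1),"med",np.median(w,0).round(4),"zpct",np.percentile(w[:,2],[2,50,90,98]).round(4))
    f=d["frame"][200:310,270:420] if n=="side" else d["frame"][205:290,280:410]
    cv2.imwrite(f"pics/{n}crop.png",cv2.resize(f,None,fx=5,fy=5,interpolation=cv2.INTER_NEAREST))
E
```

```text
side [331 225   8  11  77] [334.3 229.8] med [0.5744 0.0096 0.1248] zpct [0.1118 0.1248 0.1293 0.1301]
side [336 250  11  12  91] [340. 255.] med [ 0.5554 -0.0677  0.1166] zpct [0.1032 0.1166 0.1206 0.1215]
side [342 274  12  14 111] [346.8 279.8] med [ 0.5361 -0.1444  0.1175] zpct [0.1016 0.1175 0.1206 0.1219]
```

View pics/sidecrop.png

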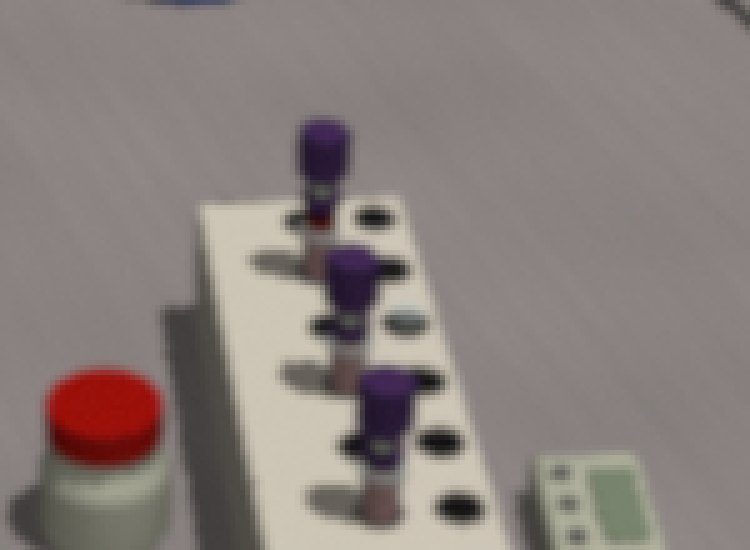

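The far stopper, near y=+0.01, is the proud one. Its head top is at about 0.130 against 0.121 for the others, and a red plug shows below it. Next I'll work out its axis from both views.

Run:
```python
from h import *
d=np.load("side0.npz"); 
for s,c,p in purple(d):
    w=world(d,p); zt=np.percentile(w[:,2],98)
    # body pixels: near-surface, push 10mm*mean along horizontal view direction
    b=w[(w[:,2]<zt-.005)&(w[:,2]>zt-.018)]; m=np.median(b,0); v=m-d["eye"]; v[2]=0; v/=np.linalg.norm(v)
    print("side axis",(m+.0085*v).round(4), "ztop",zt.round(4))
d=np.load("top0.npz"); D=d["depth"]
vv,uu=np.mgrid[205:275,295:400]; p=np.c_[uu.ravel(),vv.ravel()]; w=world(d,p); m=(w[:,2]>.1)&(w[:,2]<.16)
im=np.zeros(D.shape,np.uint8); im[p[m][:,1],p[m][:,0]]=1
n,l,s,c=cv2.connectedComponentsWithStats(im)
W=np.zeros(D.shape+(3,)); W[vv,uu]=w.reshape(vv.shape+(3,))
for i in range(1,n):
    a=W[l==i]; t=a[a[:,2]>np.median(a[:,2])-.004]; print("top",s[i],c[i].round(1),t.mean(0).round(4),((t.max(0)+t.min(0))/2).round(4),t[:,2].max().round(4))
cv2.imwrite("pics/topcrop.png",cv2.resize(d["frame"][205:290,280:410],None,fx=5,fy=5,interpolation=cv2.INTER_NEAREST))
for u in [(152,195),(170,215)]: print(world(d,[u]).round(3))
```

```text
side axis [0.5767 0.0163 0.1196] ztop 0.1301
side axis [ 0.5576 -0.0615  0.1114] ztop 0.1218
side axis [ 0.5381 -0.1387  0.1104] ztop 0.1219
top [312 228   9  11  73] [316.1 233.2] [0.5754 0.0172 0.1275] [0.5755 0.0174 0.1292] 0.1352
top [344 236   9  10  71] [347.9 240.5] [ 0.5571 -0.0595  0.1188] [ 0.5573 -0.0594  0.1194] 0.1242
top [376 243  10  10  72] [380.4 247.4] [ 0.5378 -0.1373  0.1193] [ 0.5378 -0.1381  0.1192] 0.1234
[[0.66  0.397 0.186]]
[[0.633 0.376 0.109]]
```

move_arm(
  delta_pos=[
    [0.01,-0.012,0.004],
    [0.02,-0.025,0.004],
    [0.022,-0.027,0.004],
    [0.022,-0.027,0],
    [0.022,-0.027,0],
  ],
  roll=[0.05,0,0,0,0],
  grip=0.05,
)

```text
time: 0.52
position: [0.2552, 0.4072, 0.2431]
tcp_rot: [0.0, 0.993, -0.121, -0.0]
ft_force: [0.7, -0.2, 0.3]
opening: 0.0498
gripper_force: 0.0
```

move_arm(
  delta_pos=[
    [0.022,-0.027,0],
    [0.022,-0.027,0],
    [0.022,-0.027,0],
    [0.022,-0.027,0],
    [0.022,-0.027,0],
  ],
  roll=[0,0,0,0,0],
)

```text
time: 0.93
position: [0.3652, 0.2719, 0.2431]
tcp_rot: [0.0, 0.993, -0.121, -0.0]
ft_force: [1.6, -0.0, 0.5]
opening: 0.0492
gripper_force: 0.0
```

move_arm(
  delta_pos=[
    [0.022,-0.027,0],
    [0.022,-0.027,0],
    [0.022,-0.027,0],
    [0.022,-0.027,0],
    [0.022,-0.027,0],
  ],
  roll=[0,0,0,0,0],
)

```text
time: 1.35
position: [0.4753, 0.137, 0.243]
tcp_rot: [0.0, 0.993, -0.121, -0.0]
ft_force: [0.2, 1.1, 0.6]
opening: 0.0499
gripper_force: 0.0
```

move_arm(
  delta_pos=[
    [0.022,-0.027,0],
    [0.022,-0.027,0],
    [0.022,-0.027,0],
    [0.01,-0.01,0],
    [0,0,0],
  ],
  roll=[0,0,0,0,0],
)

```text
time: 1.77
position: [0.5518, 0.0453, 0.2419]
tcp_rot: [0.001, 0.992, -0.123, -0.001]
ft_force: [-0.9, -0.5, 0.2]
opening: 0.0498
gripper_force: 0.0
```

move_arm(
  delta_pos=[
    [0.012,-0.014,-0.02],
    [0.012,-0.0145,-0.03],
    [0,0,-0.03],
    [0,0,-0.012],
    [0,0,0],
  ],
  roll=[0,0,0,0,0],
)

```text
time: 2.18
position: [0.5719, 0.0194, 0.1472]
tcp_rot: [0.001, 0.993, -0.121, -0.004]
ft_force: [-0.7, 0.4, 0.3]
opening: 0.05
gripper_force: 0.0
```

Run:
```python
from h import *
from rig import sense, viewer
ds=[]
d=viewer.get_image("side"); cv2.imwrite("pics/s1.png",cv2.resize(d["frame"][170:300,260:420],None,fx=4.6,fy=4.6,interpolation=cv2.INTER_CUBIC))
s=sense(); print(s["position"].round(4),s["tcp_rot"].round(4),s["ft_force"].round(2))
```

```text
[0.5734 0.0195 0.1499] [ 7.000e-04  9.927e-01 -1.208e-01 -1.800e-03] [-0.07 -0.48  0.96]
```

View pics/s1.png

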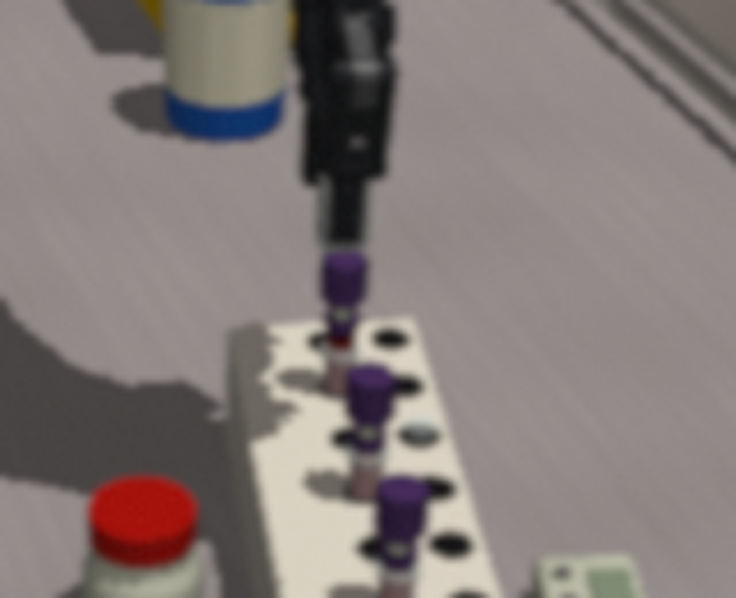

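The gripper hangs above the proud head: finger tip near crop (345,240), head at (344,280). I'll correct by about 2.5 mm and go down.

move_arm(
  delta_pos=[
    [0.0025,-0.0025,0],
    [0,0,-0.015],
    [0,0,-0.02],
    [0,0,-0.014],
    [0,0,0],
  ],
  roll=[0,0,0,0,0],
)

```text
time: 2.65
position: [0.5763, 0.0169, 0.1011]
tcp_rot: [0.0, 0.993, -0.121, -0.001]
ft_force: [-1.5, -0.1, 0.5]
opening: 0.0497
gripper_force: 0.0
```

move_arm(
  delta_pos=[
    [0,0,0],
    [0,0,0],
  ],
  roll=[0,0],
  grip=0.028,
)

```text
time: 2.82
position: [0.5786, 0.0169, 0.1045]
tcp_rot: [-0.0, 0.993, -0.121, 0.002]
ft_force: [-0.5, -0.2, 0.1]
opening: 0.0285
gripper_force: 0.0
```

Run:
```python
from h import *
from rig import sense, viewer
f=[]
for n,(a,b,c,e) in {"side":(190,270,295,385),"top":(195,275,270,360)}.items():
    d=viewer.get_image(n); f.append(cv2.resize(d["frame"][a:b,c:e],None,fx=4.4,fy=4.4,interpolation=cv2.INTER_CUBIC))
cv2.imwrite("pics/s2.png",np.hstack(f))
s=sense(); print(s["position"].round(4),s["tcp_rot"].round(4),s["ft_force"].round(2),s["opening"])
```

```text
[0.5783 0.0169 0.1042] [-4.000e-04  9.927e-01 -1.209e-01  1.600e-03] [ 0.44 -0.56  0.51] 0.02814652731953591
```

View pics/s2.png

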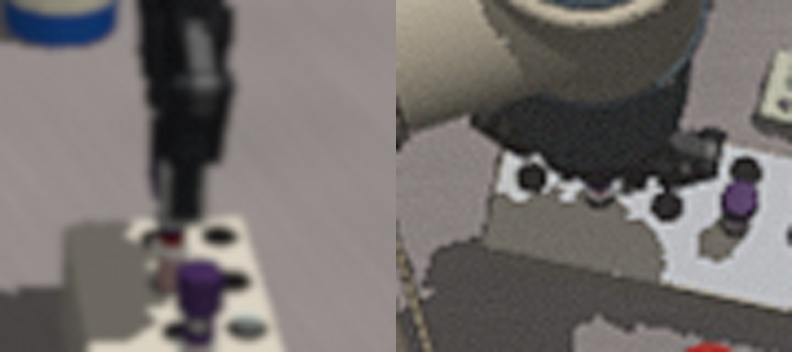

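The finger sits around the head (left crop: finger column 180, plug column 172), with the neighbour clear. Closing.

move_arm(
  delta_pos=[
    [-0.001,0,0],
    [0,0,0],
    [0,0,0],
  ],
  roll=[0,0,0],
)

```text
time: 3.17
position: [0.5764, 0.0166, 0.1027]
tcp_rot: [-0.0, 0.993, -0.121, 0.0]
ft_force: [-0.4, 0.8, -0.4]
opening: 0.0278
gripper_force: 0.0
```

move_arm(
  delta_pos=[
    [0,0,0],
    [0,0,0],
    [0,0,0],
    [0,0,0],
  ],
  roll=[0,0,0,0],
  grip=0.01,
  newtons=45,
)

```text
time: 3.5
position: [0.5767, 0.0176, 0.1026]
tcp_rot: [-0.001, 0.993, -0.121, 0.001]
ft_force: [-0.2, 5.7, 1.1]
opening: 0.0185
gripper_force: 44.0
```

move_arm(
  delta_pos=[
    [0,0.001,0],
    [0,0,-0.001],
    [0,0,-0.001],
    [0,0,-0.001],
    [0,0,0],
  ],
  roll=[0,0,0,0,0],
)

```text
time: 3.92
position: [0.5767, 0.0177, 0.1003]
tcp_rot: [-0.0, 0.993, -0.121, 0.001]
ft_force: [-2.5, 4.4, 8.3]
opening: 0.0186
gripper_force: 44.6
```

move_arm(
  delta_pos=[
    [0,0.001,-0.001],
    [0,0,-0.001],
    [0,0,-0.001],
    [0,0,-0.001],
    [0,0,0],
  ],
  roll=[0,0,0,0,0],
)

```text
time: 4.33
position: [0.5768, 0.0178, 0.0972]
tcp_rot: [0.001, 0.993, -0.121, 0.001]
ft_force: [-3.5, 1.7, 11.9]
opening: 0.0184
gripper_force: 44.9
```

move_arm(
  delta_pos=[
    [-0.0005,0,-0.001],
    [0,0,-0.001],
    [0,0,-0.001],
    [0,0,-0.001],
    [0,0,0],
  ],
  roll=[0,0,0,0,0],
)

```text
time: 4.75
position: [0.5767, 0.0178, 0.0935]
tcp_rot: [0.0, 0.993, -0.121, 0.002]
ft_force: [-2.7, 0.6, 11.8]
opening: 0.0181
gripper_force: 44.9
```

move_arm(
  delta_pos=[
    [0,0,-0.001],
    [0,0,-0.001],
    [0,0,0],
  ],
  roll=[0,0,0],
)

```text
time: 5.0
position: [0.5768, 0.0178, 0.0914]
tcp_rot: [0.0, 0.993, -0.121, 0.002]
ft_force: [-2.3, 1.1, 11.3]
opening: 0.0183
gripper_force: 44.9
```

move_arm(
  delta_pos=[
    [0,0,-0.001],
    [0,0,-0.0005],
    [0,0,0],
  ],
  roll=[0,0,0],
)

```text
time: 5.25
position: [0.5768, 0.0178, 0.09]
tcp_rot: [0.0, 0.993, -0.121, 0.002]
ft_force: [-3.1, 1.4, 12.9]
opening: 0.0185
gripper_force: 44.9
```

move_arm(
  delta_pos=[
    [0,0,-0.001],
    [0,0,0],
  ],
  roll=[0,0],
)

```text
time: 5.42
position: [0.5768, 0.0178, 0.0893]
tcp_rot: [0.001, 0.993, -0.121, 0.002]
ft_force: [-3.5, 1.1, 14.5]
opening: 0.0184
gripper_force: 45.1
```

move_arm(
  delta_pos=[
    [0,0,-0.001],
    [0,0,0],
    [0,0,0],
  ],
  roll=[0,0,0],
)

```text
time: 5.67
position: [0.5768, 0.0178, 0.0887]
tcp_rot: [0.001, 0.993, -0.121, 0.002]
ft_force: [-4.5, 2.4, 15.9]
opening: 0.0187
gripper_force: 45.3
```

move_arm(
  delta_pos=[
    [0,0,-0.001],
    [0,0,0],
    [0,0,0],
    [0,0,0],
  ],
  roll=[0,0,0,0],
)

```text
time: 6.0
position: [0.5769, 0.0178, 0.0881]
tcp_rot: [0.001, 0.993, -0.121, 0.002]
ft_force: [-5.8, 1.3, 17.9]
opening: 0.0186
gripper_force: 45.4
```

It's home at 18 N with a stiff rise. Now I'll unload it and take up the free play.

move_arm(
  delta_pos=[
    [0,0,0.002],
    [0,0,0.002],
    [0,0,0.002],
    [0,0,0.001],
    [0,0,0],
  ],
  roll=[0,0,0,0,0],
)

```text
time: 6.42
position: [0.5766, 0.0179, 0.0928]
tcp_rot: [0.0, 0.993, -0.121, 0.001]
ft_force: [1.9, -0.6, 4.7]
opening: 0.0186
gripper_force: 44.1
```

move_arm(
  delta_pos=[
    [0,0,0.0005],
    [0,0,0.0005],
    [0,0,0],
  ],
  roll=[0,0,0],
)

```text
time: 6.67
position: [0.5765, 0.0179, 0.0931]
tcp_rot: [0.0, 0.993, -0.121, 0.001]
ft_force: [4.1, -3.5, 3.5]
opening: 0.0185
gripper_force: 44.0
```

move_arm(
  delta_pos=[
    [0.0007,-0.0007,0.0005],
    [0,0,0.0005],
    [0,0,0.0005],
    [0,0,0],
  ],
  roll=[0,0,0,0],
)

```text
time: 7.0
position: [0.5765, 0.0179, 0.094]
tcp_rot: [0.0, 0.993, -0.121, -0.0]
ft_force: [3.4, -2.3, 0.9]
opening: 0.0186
gripper_force: 43.8
```

move_arm(
  delta_pos=[
    [0,0,0.0005],
    [0,0,0.0005],
    [0,0,0],
  ],
  roll=[0,0,0],
)

```text
time: 7.25
position: [0.5764, 0.0179, 0.0951]
tcp_rot: [0.0, 0.993, -0.121, -0.0]
ft_force: [3.7, -2.8, -0.3]
opening: 0.0186
gripper_force: 43.9
```

move_arm(
  delta_pos=[
    [0,0,0.0005],
    [0,0,0.0005],
    [0,0,0],
  ],
  roll=[0,0,0],
)

```text
time: 7.5
position: [0.5764, 0.0179, 0.0963]
tcp_rot: [-0.0, 0.993, -0.121, -0.0]
ft_force: [4.2, -2.1, -0.8]
opening: 0.0183
gripper_force: 43.9
```

move_arm(
  delta_pos=[
    [0,0,0.0005],
    [0,0,0.0005],
    [0,0,0],
  ],
  roll=[0,0,0],
)

```text
time: 7.75
position: [0.5764, 0.0179, 0.0973]
tcp_rot: [-0.0, 0.993, -0.121, 0.0]
ft_force: [5.3, -1.1, 0.7]
opening: 0.0188
gripper_force: 43.9
```

move_arm(
  delta_pos=[
    [0.0005,0,0.0005],
    [0,0,0.0005],
    [0,0,0],
  ],
  roll=[0,0,0],
)

```text
time: 8.0
position: [0.5765, 0.0179, 0.0981]
tcp_rot: [0.0, 0.993, -0.121, -0.0]
ft_force: [3.5, -1.7, 0.1]
opening: 0.0185
gripper_force: 43.9
```

move_arm(
  delta_pos=[
    [0.0005,0,0.0005],
    [0,0,0.0005],
    [0,0,0],
  ],
  roll=[0,0,0],
)

```text
time: 8.25
position: [0.5766, 0.0179, 0.0989]
tcp_rot: [0.0, 0.993, -0.121, -0.001]
ft_force: [0.1, -1.1, 0.3]
opening: 0.018
gripper_force: 43.9
```

move_arm(
  delta_pos=[
    [0,0,0.0005],
    [0,0,0.0005],
    [0,0,0],
  ],
  roll=[0,0,0],
)

```text
time: 8.5
position: [0.5767, 0.0179, 0.1]
tcp_rot: [0.0, 0.993, -0.121, -0.001]
ft_force: [-0.6, -0.4, -0.3]
opening: 0.0186
gripper_force: 43.9
```

move_arm(
  delta_pos=[
    [0,0,0.0005],
    [0,0,0.0005],
    [0,0,0],
  ],
  roll=[0,0,0],
)

```text
time: 8.75
position: [0.5767, 0.0179, 0.1011]
tcp_rot: [0.0, 0.993, -0.121, -0.001]
ft_force: [-1.7, -0.2, -0.1]
opening: 0.0185
gripper_force: 43.9
```

move_arm(
  delta_pos=[
    [0,0,0.0005],
    [0,0,0.0005],
    [0,0,0],
  ],
  roll=[0,0,0],
)

```text
time: 9.0
position: [0.5768, 0.0178, 0.102]
tcp_rot: [0.0, 0.993, -0.121, -0.001]
ft_force: [-2.8, -1.2, -1.4]
opening: 0.0185
gripper_force: 43.9
```

move_arm(
  delta_pos=[
    [0,0,0.0005],
    [0,0,0.0005],
    [0,0,0],
  ],
  roll=[0,0,0],
)

```text
time: 9.25
position: [0.5768, 0.0178, 0.1028]
tcp_rot: [0.0, 0.993, -0.121, -0.001]
ft_force: [-3.6, -1.2, -3.7]
opening: 0.0185
gripper_force: 44.0
```

move_arm(
  delta_pos=[
    [-0.0005,0,0.0005],
    [0,0,0.0005],
    [0,0,0],
    [0,0,0],
  ],
  roll=[0,0,0,0],
)

```text
time: 9.58
position: [0.5767, 0.0178, 0.1038]
tcp_rot: [0.0, 0.993, -0.121, -0.0]
ft_force: [-1.2, -1.5, -6.2]
opening: 0.0189
gripper_force: 44.0
```

move_arm(
  delta_pos=[
    [0,0,0.0007],
    [0,0,0],
    [0,0,0],
    [0,0,0],
  ],
  roll=[0,0,0,0],
)

```text
time: 9.92
position: [0.5767, 0.0179, 0.1046]
tcp_rot: [0.0, 0.993, -0.121, -0.0]
ft_force: [-0.5, -1.3, -7.9]
opening: 0.0183
gripper_force: 44.1
```

move_arm(
  delta_pos=[
    [0,0,0],
    [0,0,0],
    [0,0,0],
    [0,0,0],
    [0,0,0],
  ],
  roll=[0,0,0,0,0],
)

```text
time: 10.33
position: [0.5767, 0.0179, 0.1048]
tcp_rot: [0.0, 0.993, -0.121, -0.0]
ft_force: [-1.4, -2.4, -9.3]
opening: 0.0183
gripper_force: 44.1
```

move_arm(
  delta_pos=[
    [0,0,0],
    [0,0,0],
    [0,0,0],
    [0,0,0],
    [0,0,0],
  ],
  roll=[0,0,0,0,0],
)

```text
time: 10.75
position: [0.5768, 0.0179, 0.1049]
tcp_rot: [0.0, 0.993, -0.121, -0.0]
ft_force: [-1.7, -1.2, -10.4]
opening: 0.0188
gripper_force: 44.1
```

move_arm(
  delta_pos=[
    [0,0,0],
    [0,0,0],
    [0,0,0],
    [0,0,0],
    [0,0,0],
  ],
  roll=[0,0,0,0,0],
)

```text
time: 11.17
position: [0.5768, 0.0179, 0.1049]
tcp_rot: [0.0, 0.993, -0.121, -0.0]
ft_force: [-1.9, -1.8, -9.4]
opening: 0.0183
gripper_force: 44.1
```

move_arm(
  delta_pos=[
    [0,0,0],
    [0,0,0],
    [0,0,0],
    [0,0,0],
    [0,0,0],
  ],
  roll=[0,0,0,0,0],
)

```text
time: 11.58
position: [0.5768, 0.0178, 0.1049]
tcp_rot: [0.0, 0.993, -0.121, -0.0]
ft_force: [-2.5, -2.0, -9.4]
opening: 0.0182
gripper_force: 44.1
```

The pull crept up to about 9.5 N. I'll ease it to 8 N and hold again.

move_arm(
  delta_pos=[
    [0,0,-0.0005],
    [0,0,0],
    [0,0,0],
    [0,0,0],
    [0,0,0],
  ],
  roll=[0,0,0,0,0],
)

```text
time: 12.0
position: [0.5768, 0.0178, 0.1045]
tcp_rot: [0.0, 0.993, -0.121, -0.0]
ft_force: [-3.4, -1.6, -7.9]
opening: 0.0183
gripper_force: 44.2
```

move_arm(
  delta_pos=[
    [0,0,0],
    [0,0,0],
    [0,0,0],
    [0,0,0],
    [0,0,0],
  ],
  roll=[0,0,0,0,0],
)

```text
time: 12.42
position: [0.5769, 0.0179, 0.1045]
tcp_rot: [0.0, 0.993, -0.121, -0.0]
ft_force: [-3.1, -1.7, -7.8]
opening: 0.0187
gripper_force: 44.2
```

move_arm(
  delta_pos=[
    [0,0,0],
    [0,0,0],
    [0,0,0],
    [0,0,0],
    [0,0,0],
  ],
  roll=[0,0,0,0,0],
)

```text
time: 12.83
position: [0.5769, 0.0179, 0.1045]
tcp_rot: [0.0, 0.993, -0.121, -0.0]
ft_force: [-3.8, -2.5, -8.2]
opening: 0.0184
gripper_force: 44.2
```

move_arm(
  delta_pos=[
    [0,0,0],
    [0,0,0],
    [0,0,0],
    [0,0,0],
    [0,0,0],
  ],
  roll=[0,0,0,0,0],
)

```text
time: 13.25
position: [0.5769, 0.0179, 0.1044]
tcp_rot: [0.0, 0.993, -0.121, -0.0]
ft_force: [-3.8, -2.1, -8.3]
opening: 0.0185
gripper_force: 44.2
```

move_arm(
  delta_pos=[
    [-0.0005,0,-0.002],
    [0,0,-0.003],
    [0,0,-0.003],
    [0,0,-0.001],
    [0,0,0],
  ],
  roll=[0,0,0,0,0],
)

```text
time: 13.67
position: [0.577, 0.0178, 0.0966]
tcp_rot: [-0.0, 0.993, -0.121, 0.001]
ft_force: [-5.7, -1.3, -0.0]
opening: 0.0181
gripper_force: 45.0
```

move_arm(
  delta_pos=[
    [0,0,0],
    [0,0,0],
    [0,0,0],
    [0,0,0],
    [0,0,0],
  ],
  roll=[0,0,0,0,0],
)

```text
time: 14.08
position: [0.577, 0.0179, 0.097]
tcp_rot: [-0.0, 0.993, -0.121, 0.001]
ft_force: [-6.0, -1.6, 0.2]
opening: 0.0184
gripper_force: 45.0
```

move_arm(
  delta_pos=[
    [0,0,0],
    [0,0,0],
    [0,0,0],
    [0,0,0],
    [0,0,0],
  ],
  roll=[0,0,0,0,0],
  grip=0.05,
)

```text
time: 14.5
position: [0.5774, 0.0182, 0.0962]
tcp_rot: [-0.0, 0.993, -0.121, 0.001]
ft_force: [0.0, -0.1, -0.9]
opening: 0.0505
gripper_force: 0.0
```

move_arm(
  delta_pos=[
    [0,0,0.01],
    [0,0,0.02],
    [0,0,0.03],
    [0,0,0.03],
    [0,0,0.02],
  ],
  roll=[0,0,0,0,0],
)

```text
time: 14.92
position: [0.5776, 0.0177, 0.2097]
tcp_rot: [-0.0, 0.993, -0.121, 0.002]
ft_force: [1.0, 0.4, -0.4]
opening: 0.0498
gripper_force: 0.0
```

move_arm(
  delta_pos=[
    [0,0,0.02],
    [-0.03,0,0.02],
    [-0.03,0,0],
    [-0.02,0,0],
    [0,0,0],
  ],
  roll=[0,0,0,0,0],
)

```text
time: 15.33
position: [0.4941, 0.0178, 0.2479]
tcp_rot: [-0.001, 0.993, -0.121, 0.002]
ft_force: [-0.1, 0.7, -0.2]
opening: 0.0501
gripper_force: 0.0
```

Run:
```python
from h import *
from rig import sense, viewer
d=viewer.get_image("side"); cv2.imwrite("pics/s3.png",cv2.resize(d["frame"][170:300,260:420],None,fx=4.6,fy=4.6,interpolation=cv2.INTER_CUBIC))
for s,c,p in purple(d):
    w=world(d,p); print(s,np.median(w,0).round(4),np.percentile(w[:,2],98).round(4))
s=sense(); print(s["position"].round(4),s["ft_force"].round(2))
```

```text
[331 228   8  12  74] [0.574  0.0094 0.1156] 0.122
[336 250  11  12  92] [ 0.5554 -0.0675  0.1169] 0.1217
[342 274  12  14 111] [ 0.5364 -0.1445  0.1176] 0.1222
[0.4955 0.0179 0.2476] [ 0.84  0.54 -0.35]
```

View pics/s3.png

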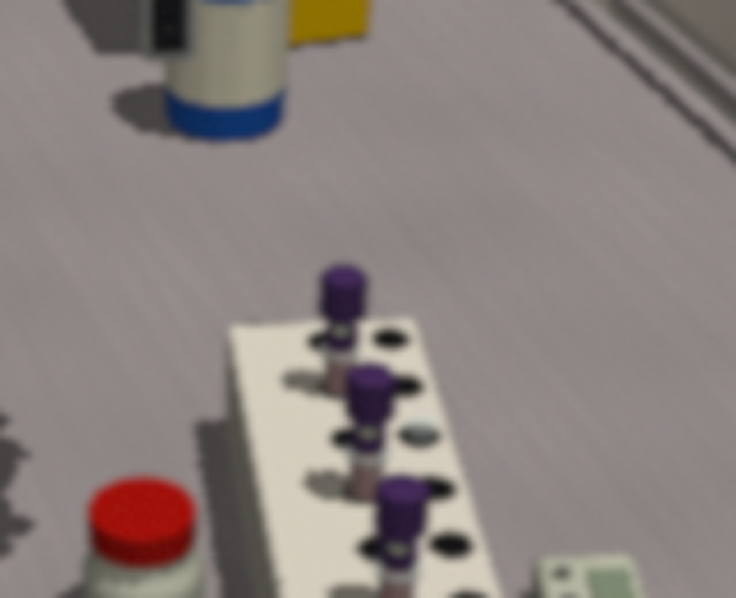

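All three heads now stand at 0.122, with the tested one at crop (343,295). The red plug no longer shows, and the pot and timer are where they were.

```bash
python3 -c "
from rig import robot
print(robot.close_job())"
```

```text
the job is handed in; nothing more can be done
None
```

I pressed the proud stopper home at about 18 N, then tugged it straight up for over 3 s: roughly 9.5 N at first (one reading 10.4 N, outside your 8 ± 1.5 N), then eased to 8 N for a further 1.3 s; I let go with it still home, the other stoppers, pot and timer looked unmoved in the last picture, and the job is handed in (no verdict was returned).

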